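Pass the tape dispenser through the gap in the desk's power rails

TASK

The tape dispenser is wanted at the neighbouring workplace. Using only the fingertips, push it along the desk top, cutter end first, through the narrow gap between the two power rails until all of it is past the rails, and leave it standing just beyond them, in front of the gap. Do not pick it up, tip it or squeeze it between the fingers, and leave the other things on the desk where they are.

Things in the scene. Friction and masses are not known exactly. Their poses are not given: they have to be found in the camera images.
- dispenser: dark tape dispenser, about 0.6 kg, slides on the desk; base 140 mm long (x), 62 mm wide (y), sides upright, 26 mm high; flat rear face 62 x 26 mm; front corners rounded by 10 mm. On it a tape roll between round cheeks, 52 mm across, top 57 mm high, centred 8 mm behind the origin, and at the front a neck with a steel cutter, 47 mm high. Origin: centre of the underside; x to the cutter end, z up
- rear_left (a point): rear left lower corner region of the dispenser: at its rear face, 70 mm behind its origin and 31 mm to +y, 13 mm above the desk
- rear_right (a point): the same on the other side: 70 mm behind its origin and 31 mm to -y, 13 mm above the desk
- rails: two aluminium socket rails fixed to the desk in one straight line, 56 mm wide, 42 mm high, with a 70 mm gap between their ends (corners rounded by 6 mm). Origin: middle of the gap on the desk; x through the gap from the dispenser's starting side to the neighbour's; y along the rails away from the robot. They fill x -28 to 28 mm, y 35 to 320 (a plug at y 270 is 90 mm high) and -35 to -225 mm
- mug: green mug, 76 mm across, 95 mm high, handle reaching 70 mm to +y; origin under its centre; leave it alone
- stapler: grey and white stapler, 140 x 38 mm, 50 mm high, long axis x; origin under its centre; leave it alone
- notes: grey tray with a block of white note paper, 88 x 88 mm, 46 mm high; origin under its centre; leave it alone
- pencup: dark metal pen cup with three pens, 76 mm across, 100 mm high, the pens up to 170 mm; origin under its centre; leave it alone
- mouse: black computer mouse, 108 x 60 mm, 35 mm high, long axis x; origin under its centre; leave it alone
- bottle: green glass bottle with a paper label, 72 mm across, 250 mm high; origin under its centre; leave it alone
- plate: white plate, 160 mm across, 20 mm high; origin under its centre; leave it alone
Things that resemble listed ones, but are neither listed nor needed, are in the scene too. Leave any yellow look-alike of the dispenser alone.

How it is judged:
By the outcome, as a careful person would: the job done as asked, in the order asked, and still so for the second after the job is handed in, with the robot touching nothing.
It also fails if it takes over 64 s, if anything falls off the work surface, if the arm or the gripper's body presses on something with over 40 N, if the wrist force passes 120 N, or if a joint passes its speed limit or range.

ROBOT

A 7-joint arm with a two-finger parallel gripper is mounted at the origin on the work surface. World frame = base frame: x ahead of the robot, y to its left, z up, the work surface at z = 0. Lengths are in m, angles in degrees, forces in N, time in s.
With the tool pointing down it reaches from about 0.425 to 0.825 m from the base axis. Payload 3.6 kg.
Tool frame: the origin (TCP) lies on the mounting face of the last link; the fingertips stand 173 mm ahead of it and the grasp point (between the pads) lies 155 mm ahead of it; z points along the fingers, y is the direction in which the jaws open and shut (so a half turn about z gives the same grasp; the last joint's range is limited). The gripper opens to 85 mm and grips with 20 to 120 N. Pads are 22 mm wide; open, the fingers measure 114 mm over their backs; the gripper's body (76 mm by 85 mm) begins 54 mm behind the grasp point. The pads swing forward as they close: fully open they stand 13 mm farther back than shut.
Start: joints at [69.013, 35.231, -0.722, 81.555, 0.464, 63.22, -2.315], TCP at [0.217, -0.613, 0.405] pointing down, gripper open.
Joint ranges: [-178.69, 178.69], [-17.37, 117.87], [-77.05, 75.6], [15.02, 138.74], [-78.02, 258.01], [0.78, 113.62], [-162.83, 162.83]. Speed limits (degrees/s): [159.86, 159.86, 180, 180, 180, 180, 180].

INTERFACE

Orientations are given as a 3x3 rotation matrix whose columns are the frame's x, y, z axes.
In Python, from bench import env, imaging gives the robot as it stands.
- The arm moves only by the tool play_rows, never from a script. Its argument "commands" is a list that holds one entry, the list of rows, each a list of 7 numbers: the shift along the world's x, y, z in m, then the turn, a rotation vector about the world's x, y, z in degrees, then the finger opening in m, from 0 to 0.0854. In form: [[[x, y, z, wx, wy, wz, fingers], ...]]. A call has 1 to 12 rows; each row is the pose to reach, as a shift and turn from the pose commanded when the call began; what a row does not reach only later rows make up. A row lasts 1/12 s, in which the tool goes at most 41.7 mm and 7.16 degrees, less where a joint would pass 70% of its speed; a pose out of reach is approached as far as the arm can. A call with a gripper value outside its range is refused whole. The fingers move at their own pace and stop on an object; the grip force is fixed at half the most. Time passes only in rows, so rows that repeat a pose let the fingers close. It gives the time, the measured TCP pose, the force and the opening at its end, in the units of the state.
- env.get_state(): the state, without advancing time (a new reading comes with each control period).
- imaging.capture(name): name is "side" or "top" or "wrist"; returns a dict with "img" (400x640x3 uint8, blue, green, red), "fx", "fy", "cx", "cy" (pixels), "dist" ([k1, k2, p1, p2, k3] as OpenCV has them; the pictures are not rectified), "rvec" (rotation vector, rad) and "tvec" (3), from world to camera coordinates, as OpenCV has them; the wrist camera has in their place "tool_from_camera" (4x4, takes a point from camera to tool coordinates, whose origin is the TCP and whose axes are the flange's). Camera axes: x right, y down, z forward; pixel columns grow to the right and rows downward; lengths in m; the calibration is good to about 2 mm. A picture is of the moment at which its call begins: read the wrist's pose just before it. There is no depth.
- env.sign_off(): hands the job in, once; it reports no verdict.
The state is a dict: "time": time; "q": joint angles; "dq": joint speeds; "tau": joint torques, N m; "tcp_pos": TCP position; "eef_rot": TCP orientation; "force": force on the tool from outside, world axes, zero at the start; "torque": the same for the moment, N m; "opening": finger opening in m.
Only numpy, scipy, OpenCV 4.12 (cv2) and the standard library are available. Lean on these libraries where they do the work, as an engineer would, in place of code of your own. Each camera call takes 0.05 s, during which the arm holds its last target. There are 200 camera calls.

## Working session

There is one attempt and no reset: what is moved stays moved. The work goes in short steps, Python scripts to look and compute and a tool call to move; the robot and the scene stay as the last step left them, time stands still between calls to the robot, and variables do not carry over. Pictures are saved under pics/ and viewed, about 8 in all and at most 12, crops included, and the job is handed in when it is done.

Besides the shell and the picture viewer there is one more tool, called after "Request:" as name([rows], argument=value, ...), one row to a line, values as JSON. play_rows: Moves the arm, as the interface text tells. Its arguments: {"type":"object","properties":{"commands":{"type":"array"}},"required":["commands"]}

```bash
mkdir -p pics; ls; cat > h.py <<'E'
import cv2,numpy as np
from bench import env,imaging
def snap(n,f):
    c=imaging.capture(n); cv2.imwrite('pics/'+f,c['img']); return c
def cam(c):
    K=np.array([[c['fx'],0,c['cx']],[0,c['fy'],c['cy']],[0,0,1.]]); return K,np.array(c['dist'],float)
def back(c,uv,z):
    K,d=cam(c); R=cv2.Rodrigues(np.array(c['rvec'],float))[0]; t=np.array(c['tvec'],float).ravel()
    p=cv2.undistortPoints(np.array(uv,float).reshape(-1,1,2),K,d).reshape(-1,2)
    r=np.c_[p,np.ones(len(p))]@R; o=-R.T@t
    return o+r*((z-o[2])/r[:,2])[:,None]
def proj(c,P):
    K,d=cam(c); return cv2.projectPoints(np.array(P,float).reshape(-1,1,3),np.array(c['rvec'],float),np.array(c['tvec'],float),K,d)[0].reshape(-1,2)
E
python3 - <<'E'
from h import *
import pickle
for n in('top','side'):
    c=snap(n,n+'0.png'); pickle.dump(c,open(n+'0.pkl','wb'))
    R=cv2.Rodrigues(np.array(c['rvec'],float))[0]; print(n,-R.T@np.array(c['tvec']).ravel(),c['fx'])
s=env.get_state();print(s['time'],s['tcp_pos'],s['eef_rot'],s['force'],s['opening'])
E
```

```text
pics
top [0.38304196 0.01337548 1.73940598] 487.9875135799629
side [-0.17026292  1.07008465  1.01221415] 495.2966084122477
0.1 [ 0.21655268 -0.61255784  0.40365574] [[ 9.42789820e-01  3.33386611e-01 -8.50238557e-04]
 [ 3.33387686e-01 -9.42787319e-01  2.17275806e-03]
 [-7.72256845e-05 -2.33191324e-03 -9.99997278e-01]] [-0.04463087 -0.72177148  0.18743881] 0.08548058699950259
```

View pics/top0.png

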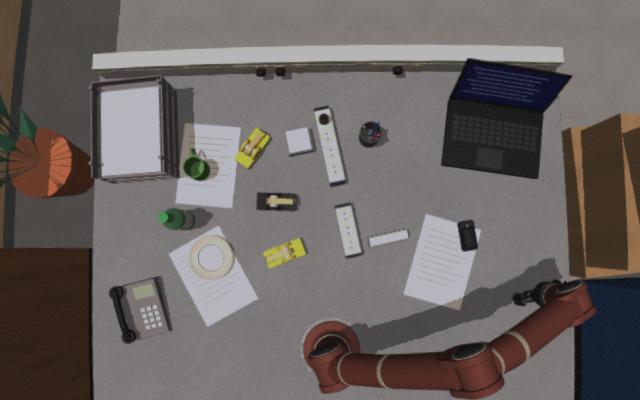

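View pics/side0.png

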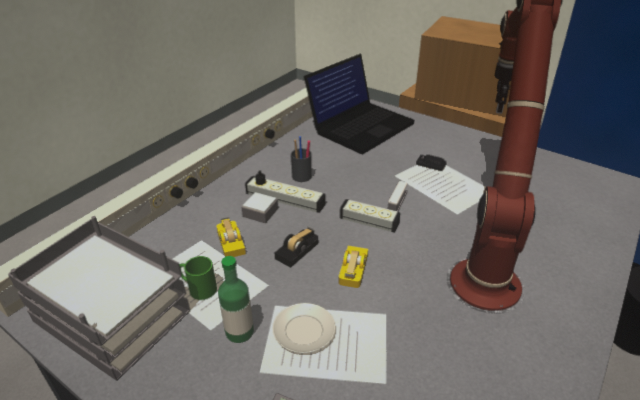

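The dark dispenser is at top px (277,201) and the gap at about (340,197). The yellow look-alikes are at (253,148) and (285,253), the stapler at (388,238). I'll enlarge the middle to measure edges.

```bash
python3 - <<'E'
from h import *
import pickle
c=pickle.load(open('top0.pkl','rb'))
im=c['img'][95:265,240:415]; cv2.imwrite('pics/top0c.png',cv2.resize(cv2.convertScaleAbs(im,alpha=1.6,beta=20),None,fx=3.5,fy=3.5,interpolation=cv2.INTER_CUBIC)[:, :])
c=pickle.load(open('side0.pkl','rb'))
im=c['img'][160:290,240:410]; cv2.imwrite('pics/side0c.png',cv2.resize(cv2.convertScaleAbs(im,alpha=1.6,beta=20),None,fx=4,fy=4,interpolation=cv2.INTER_CUBIC))
E
```

```text
(no output)
```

View pics/top0c.png

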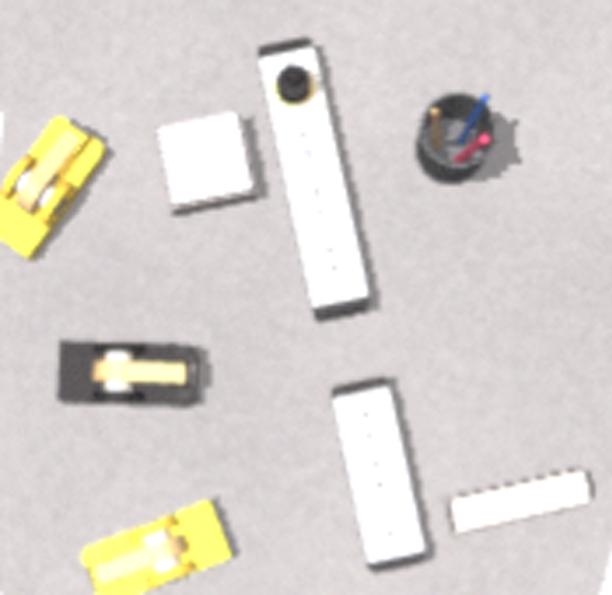

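View pics/side0c.png

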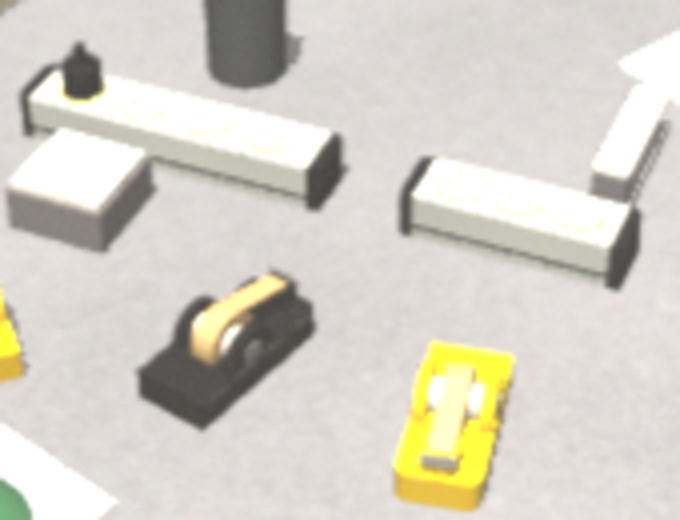

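```bash
cat > fit.py <<'E'
from h import *
from scipy.optimize import minimize
def box(x0,x1,y0,y1,z0,z1): return np.array([[x,y,z] for x in(x0,x1) for y in(y0,y1) for z in(z0,z1)])/1000
def cyl_y(xc,zc,r,y0,y1):
    a=np.linspace(0,2*np.pi,24); return np.array([[xc+r*np.cos(t),y,zc+r*np.sin(t)] for t in a for y in(y0,y1)])/1000
def base():
    p=[[-70,-31],[-70,31],[60,31],[67,28],[70,21],[70,-21],[67,-28],[60,-31]]
    return np.array([[x,y,z] for x,y in p for z in(0,26)])/1000
RAILS=[box(-28,28,35,320,0,42),box(-28,28,-225,-35,0,42)]
DISP=[base(),cyl_y(-8,31,26,-19,19)]
def place(P,q):
    a=np.radians(q[2]);R=np.array([[np.cos(a),-np.sin(a),0],[np.sin(a),np.cos(a),0],[0,0,1]])
    return P@R.T+[q[0],q[1],0]
def render(c,parts,q,S=4):
    m=np.zeros((400*S,640*S),np.uint8)
    for P in parts:
        h=cv2.convexHull(((proj(c,place(P,q))+.5)*S-.5).astype(np.float32)); cv2.fillConvexPoly(m,np.round(h).astype(np.int32),255)
    return cv2.resize(m,(640,400),interpolation=cv2.INTER_AREA)/255.
def fit(views,parts,q0):
    def f(v):
        q=[v[0]/1000,v[1]/1000,v[2]]; s=0
        for c,m in views:
            r=render(c,parts,q); s+=1-np.minimum(r,m).sum()/np.maximum(r,m).sum()
        return s
    v0=np.array([q0[0]*1000,q0[1]*1000,q0[2]])
    sx=np.vstack([v0]+[v0+d for d in np.diag([12,12,6])])
    r=minimize(f,v0,method='Nelder-Mead',options=dict(initial_simplex=sx,xatol=.05,fatol=1e-4,maxiter=150))
    return np.array([r.x[0]/1000,r.x[1]/1000,r.x[2]]),r.fun
def dispmask(c,q,r=45):
    im=c['img'].astype(int); g=im.max(2); sp=im.max(2)-im.min(2)
    m=((g<62)|((im[...,2]-im[...,0]>35)&(sp>35))).astype(np.uint8)
    return roi(m,c,DISP,q,r)
def roi(m,c,parts,q,k):
    d=cv2.dilate((render(c,parts,q)>0).astype(np.uint8),np.ones((k,k)))
    m=cv2.morphologyEx(m*d,cv2.MORPH_CLOSE,np.ones((3,3))); return m.astype(float)
def railmask(c,q,k=17):
    im=c['img'].astype(int); g=im.max(2); d=roi(((g>150)|(g<55)).astype(np.uint8),c,RAILS,q,k); return d
E
python3 - <<'E'
from fit import *
import pickle
V=[pickle.load(open(n+'0.pkl','rb')) for n in('top','side')]
T=V[0]
f=lambda p:np.array(p)/3.5+[240-.36,95-.36]
print('rail pts',back(T,f([[313,308],[368,295],[333,392],[388,380],[258,46],[310,38],[375,565],[430,550]]),.042).round(3))
print('disp',back(T,f([[60,343],[57,403],[195,345],[195,405]]),.026).round(3))
print('g desk',[np.percentile(c['img'].max(2)[180:260,230:330],[5,50,95]) for c in V])
r0=back(T,f([[351,344]]),.042)[0]; d0=back(T,f([[128,374]]),.026)[0]
R0=[r0[0],r0[1],-80]; D0=[d0[0],d0[1],-90]; print(R0,D0)
for nm,vs in(('both',V),('top',V[:1]),('side',V[1:])):
    print(nm,'R',fit([(c,railmask(c,R0)) for c in vs],RAILS,R0),'D',fit([(c,dispmask(c,D0)) for c in vs],DISP,D0))
R,_=fit([(c,railmask(c,R0)) for c in V],RAILS,R0); D,_=fit([(c,dispmask(c,D0)) for c in V],DISP,D0)
out=[]
for c,(u,v,w,h) in zip(V,((240,95,175,170),(235,155,175,140))):
    S=4; im=cv2.resize(c['img'][v:v+h,u:u+w],None,fx=S,fy=S)
    im=cv2.convertScaleAbs(im,alpha=1.5,beta=15)
    for m,col in((render(c,RAILS,R),(0,0,255)),(render(c,DISP,D),(255,0,0)),(dispmask(c,D0),(0,200,0))):
        m=cv2.resize(m[v:v+h,u:u+w],None,fx=S,fy=S); cs,_=cv2.findContours((m>.5).astype(np.uint8),0,1); cv2.drawContours(im,cs,-1,col,1)
    out.append(im[:, :680])
o=[cv2.resize(i,(400,int(i.shape[0]*400/i.shape[1]))) for i in out]
hh=max(i.shape[0] for i in o); cv2.imwrite('pics/ov0.png',np.hstack([cv2.copyMakeBorder(i,0,hh-i.shape[0],0,0,0) for i in o]))
E
```

```text
rail pts [[ 0.585  0.002  0.042]
 [ 0.597 -0.054  0.042]
 [ 0.5   -0.017  0.042]
 [ 0.511 -0.072  0.042]
 [ 0.855  0.054  0.042]
 [ 0.862  0.001  0.042]
 [ 0.328 -0.056  0.042]
 [ 0.342 -0.111  0.042]]
disp [[0.554 0.258 0.026]
 [0.494 0.261 0.026]
 [0.551 0.121 0.026]
 [0.49  0.122 0.026]]
g desk [array([ 59., 124., 178.]), array([ 42., 126., 200.])]
[np.float64(0.5478984629027601), np.float64(-0.03577769931239708), -80] [np.float64(0.5220638225988035), np.float64(0.18899028949625263), -90]
both R (array([ 5.45225787e-01, -3.61694095e-02, -7.86599182e+01]), np.float64(0.6447567562179637)) D (array([  0.52508768,   0.18795685, -92.87419578]), np.float64(0.3546744609156748))
top R (array([ 5.47336186e-01, -3.43343740e-02, -7.86775962e+01]), np.float64(0.11058033979477866)) D (array([  0.52489925,   0.18900474, -93.46398865]), np.float64(0.17544358321216558))
side R (array([ 5.47055355e-01, -4.43173224e-02, -7.79911722e+01]), np.float64(0.4973717768895215)) D (array([  0.52629765,   0.1844904 , -91.63826174]), np.float64(0.16131244175386206))
```

View pics/ov0.png

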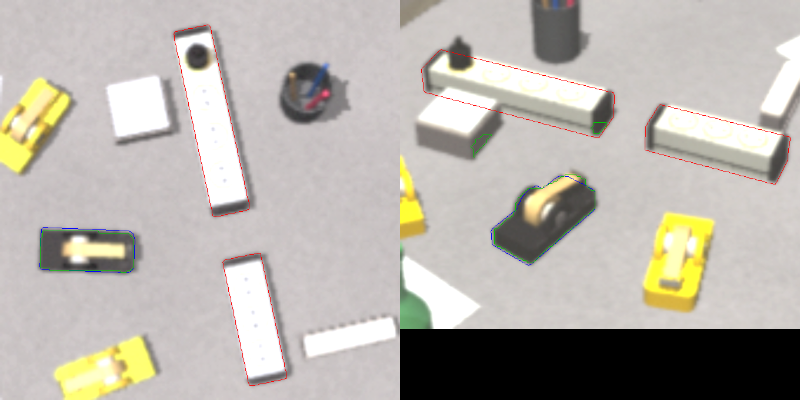

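The overlay fits (red rails, blue dispenser). Rails are at (0.5465, -0.035), yaw -78.7°; the dispenser is at (0.525, 0.1885), yaw -93°. In the rail frame that is x -224 mm, y +23 mm, yaw -14.5°. I'll go behind it with the fingers about 30 mm apart for a two-point push on the rear face.

Request:
play_rows([
  [[0.26,0.36,0,0,0,67.5,0.03],[0.26,0.36,0,0,0,67.5,0.03],[0.26,0.36,0,0,0,67.5,0.03],[0.26,0.36,0,0,0,67.5,0.03],[0.26,0.36,0,0,0,67.5,0.03],[0.26,0.36,0,0,0,67.5,0.03],[0.26,0.36,0,0,0,67.5,0.03],[0.26,0.36,0,0,0,67.5,0.03],[0.26,0.36,0,0,0,67.5,0.03],[0.26,0.36,0,0,0,67.5,0.03],[0.26,0.36,0,0,0,67.5,0.03],[0.26,0.36,0,0,0,67.5,0.03]],
])

```text
time: 1.1
tcp_pos: [0.4804, -0.2454, 0.4049]
eef_rot: [[0.04, 0.999, 0.004], [0.999, -0.04, 0.005], [0.006, 0.003, -1.0]]
force: [-0.2, -0.2, 0.0]
opening: 0.0301
```

Request:
play_rows([
  [[0.054,0.547,0,0,0,0,0.03],[0.054,0.547,0,0,0,0,0.03],[0.054,0.547,0,0,0,0,0.03],[0.054,0.547,0,0,0,0,0.03],[0.054,0.547,0,0,0,0,0.03],[0.054,0.547,0,0,0,0,0.03],[0.054,0.547,0,0,0,0,0.03],[0.054,0.547,0,0,0,0,0.03],[0.054,0.547,0,0,0,0,0.03],[0.054,0.547,0,0,0,0,0.03],[0.054,0.547,0,0,0,0,0.03],[0.054,0.547,0,0,0,0,0.03]],
])

```text
time: 2.1
tcp_pos: [0.5259, 0.2459, 0.4043]
eef_rot: [[0.054, 0.999, -0.001], [0.999, -0.054, -0.001], [-0.001, -0.001, -1.0]]
force: [1.8, -0.2, 0.2]
opening: 0.03
```

Request:
play_rows([
  [[0.004,0.05,0,0,0,0,0.03],[0.004,0.05,0,0,0,0,0.03],[0.004,0.05,-0.03,0,0,0,0.03],[0.004,0.05,-0.06,0,0,0,0.03],[0.004,0.05,-0.09,0,0,0,0.03],[0.004,0.05,-0.12,0,0,0,0.03],[0.004,0.05,-0.15,0,0,0,0.03],[0.004,0.05,-0.17,0,0,0,0.03],[0.004,0.05,-0.17,0,0,0,0.03],[0.004,0.05,-0.17,0,0,0,0.03]],
])

```text
time: 2.93
tcp_pos: [0.5298, 0.294, 0.2337]
eef_rot: [[0.053, 0.999, -0.002], [0.999, -0.053, -0.002], [-0.002, -0.002, -1.0]]
force: [0.4, -0.4, 0.2]
opening: 0.0299
```

```bash
python3 - <<'E'
from fit import *
s=env.get_state();p=s['tcp_pos'];R=np.array(s['eef_rot']);print(s['time'],p,R,s['force'],s['opening'])
c=snap('side','s1.png'); w=snap('wrist','w1.png')
for z in (.155,.173,.186): print(z,proj(c,[np.array(p)+R@[0,0,z]]))
x=cv2.resize(c['img'][140:290,200:400],None,fx=2,fy=2,interpolation=cv2.INTER_CUBIC)
x=cv2.resize(x,(533,400)); y=cv2.resize(w['img'],(267*2,334))[:, :]
cv2.imwrite('pics/m1.png',np.hstack([x[:, :],cv2.resize(w['img'],(267,400)) ]))
E
```

```text
2.9333 [0.529763   0.29397214 0.23365993] [[ 0.05338145  0.9985712  -0.00244492]
 [ 0.99857226 -0.05338601 -0.00183782]
 [-0.00196572 -0.00234333 -0.99999532]] [ 0.40715636 -0.38448063  0.21134062] 0.029873950474833953
0.155 [[272.03530839 249.85778303]]
0.173 [[272.42815107 254.60278743]]
0.186 [[272.70850714 257.98367462]]
```

View pics/m1.png

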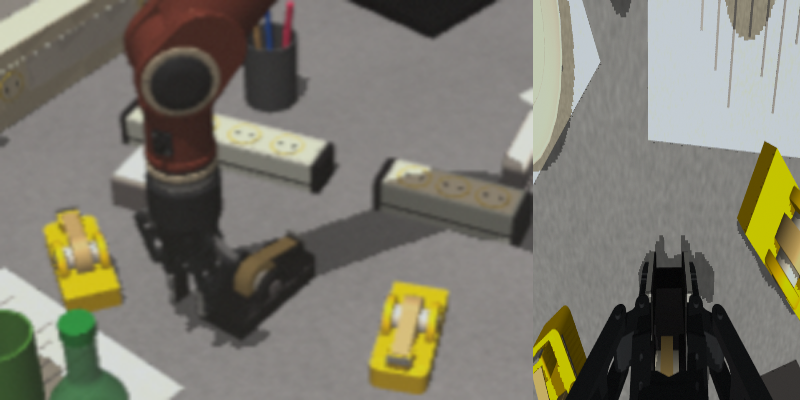

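The fingers stand behind the rear face, tips near crop px (185,305), with nothing touching. Lowering gently.

Request:
play_rows([
  [[0.001,0.0,-0.02,0,0,0,0.03],[0.001,0,-0.035,0,0,0,0.03],[0.001,0,-0.042,0,0,0,0.03],[0.001,0,-0.045,0,0,0,0.03],[0.001,0,-0.047,0,0,0,0.03],[0.001,0,-0.047,0,0,0,0.03]],
])

```text
time: 3.53
tcp_pos: [0.5311, 0.295, 0.1886]
eef_rot: [[0.053, 0.999, 0.001], [0.999, -0.053, 0.001], [0.001, 0.001, -1.0]]
force: [-0.1, 0.4, 0.4]
opening: 0.0301
```

```bash
python3 - <<'E'
from fit import *
s=env.get_state();p=np.array(s['tcp_pos']);R=np.array(s['eef_rot']);print(p,s['force'])
w=snap('wrist','w2.png'); M=np.array(w['tool_from_camera']);print(M.round(3),w['fx'])
c=snap('side','s2.png')
for z in (.155,.173,.186):
    print(z,[proj(c,[p+R@[0,sy*.022,z]]).round(1) for sy in(-1,1)])
# wrist projection of tips
K,d=cam(w); C=np.linalg.inv(M)
for z in (.166,.173,.18,.187): print(z,[cv2.projectPoints(np.array([[x,.022,z]]),cv2.Rodrigues(C[:3,:3])[0],C[:3,3],K,d)[0].ravel().round(0) for x in(-.011,.011)])
x=cv2.resize(c['img'][200:280,230:330],None,fx=4,fy=4,interpolation=cv2.INTER_CUBIC)
x=cv2.convertScaleAbs(x,alpha=2,beta=20)
y=cv2.convertScaleAbs(w['img'][200:400,180:480],alpha=2,beta=20); y=cv2.resize(y,(400,267))
cv2.imwrite('pics/m2.png',np.hstack([x,cv2.copyMakeBorder(y,0,320-267,0,0,0)]))
E
```

```text
[0.53111312 0.29503993 0.18855992] [-0.06821244  0.42704288  0.4109241 ]
[[-0.001 -0.945 -0.326  0.083]
 [ 1.    -0.002  0.    -0.001]
 [-0.001 -0.326  0.945  0.031]
 [ 0.     0.     0.     1.   ]] 325.39935522966454
0.155 [array([[277.9, 264.9]]), array([[266.4, 258.4]])]
0.173 [array([[278.2, 269.5]]), array([[266.8, 263. ]])]
0.186 [array([[278.4, 272.8]]), array([[267.1, 266.2]])]
0.166 [array([372., 292.]), array([374., 252.])]
0.173 [array([370., 284.]), array([372., 245.])]
0.18 [array([368., 276.]), array([370., 239.])]
0.187 [array([367., 269.]), array([368., 233.])]
```

View pics/m2.png

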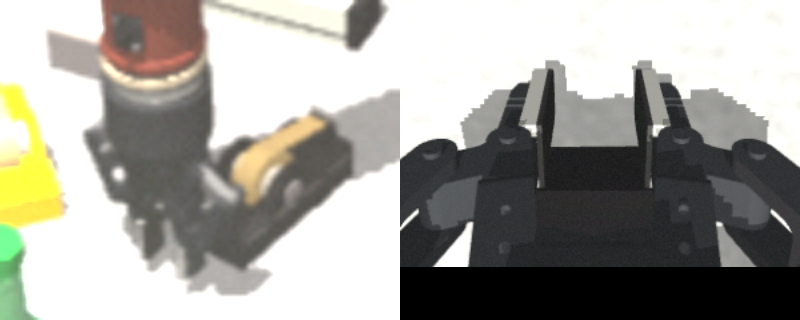

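Wrist view: pad tips at about z_tool 0.168 (full px rows ~250), so they are some 20 mm above the desk; I'll lower by 11 mm and go forward along the dispenser's heading into contact.

Request:
play_rows([
  [[0,0,-0.006,0,0,0,0.03],[0,0,-0.011,0,0,0,0.03],[-0.0004,-0.008,-0.011,0,0,0,0.03],[-0.0007,-0.014,-0.011,0,0,0,0.03],[-0.001,-0.019,-0.011,0,0,0,0.03],[-0.0012,-0.023,-0.011,0,0,0,0.03],[-0.0014,-0.026,-0.011,0,0,0,0.03],[-0.0016,-0.03,-0.011,0,0,0,0.03],[-0.0018,-0.034,-0.011,0,0,0,0.03],[-0.002,-0.038,-0.011,0,0,0,0.03],[-0.0022,-0.042,-0.011,0,0,0,0.03],[-0.0024,-0.046,-0.011,0,0,0,0.03]],
])

```text
time: 4.63
tcp_pos: [0.5283, 0.2491, 0.177]
eef_rot: [[0.052, 0.999, 0.001], [0.999, -0.052, 0.002], [0.002, 0.001, -1.0]]
force: [0.2, 2.9, 0.5]
opening: 0.03
```

```bash
cat > meas.py <<'E'
from fit import *
import sys
RF=np.array([.5465,-.0353,-78.7])
def torail(q):
    a=np.radians(RF[2]); d=np.array(q[:2])-RF[:2]
    return np.array([d@[np.cos(a),np.sin(a)],d@[-np.sin(a),np.cos(a)]])*1000
s=env.get_state();p=np.array(s['tcp_pos']);R=np.array(s['eef_rot'])
hd=np.degrees(np.arctan2(-R[1,0],-R[0,0]))
h=-R[:2,0]; g=p[:2]+.081*h
print('t',s['time'],'tcp',p.round(4),'head rel',round(hd-RF[2],2),'F',np.round(s['force'],1),'tcp rail',torail(p).round(1),'implied centre',torail(g).round(1))
tag=sys.argv[1]
q0=[g[0],g[1],hd]
for n in ('side','top'):
    c=snap(n,n+tag+'.png'); m=dispmask(c,q0,15); q,f=fit([(c,m)],DISP,q0); print(n,'rail xy',torail(q).round(1),'yaw',round(q[2]-RF[2],1),'cost',round(f,3))
    S=5; P=proj(c,[[q[0],q[1],.02]])[0]; u,v=int(P[0])-40,int(P[1])-40
    im=cv2.convertScaleAbs(cv2.resize(c['img'][v:v+80,u:u+80],None,fx=S,fy=S),alpha=1.8,beta=20)
    for mm,col in((render(c,DISP,q),(255,0,0)),(render(c,DISP,q0),(0,200,0)),(render(c,RAILS,RF),(0,0,255))):
        mm=cv2.resize(mm[v:v+80,u:u+80],None,fx=S,fy=S); cs,_=cv2.findContours((mm>.5).astype(np.uint8),0,1); cv2.drawContours(im,cs,-1,col,1)
    cv2.imwrite('pics/'+n+tag+'o.png',im)
cv2.imwrite('pics/o'+tag+'.png',np.hstack([cv2.imread('pics/'+n+tag+'o.png') for n in('side','top')]))
E
python3 meas.py 3
```

```text
t 4.6333 tcp [0.5283 0.2491 0.177 ] head rel -14.3 F [0.2 2.9 0.5] tcp rail [-282.5   37.9] implied centre [-204.    17.9]
side rail xy [-203.    20.7] yaw -21.5 cost 0.321
top rail xy [-203.8   12.5] yaw -12.5 cost 0.482
```

View pics/o3.png

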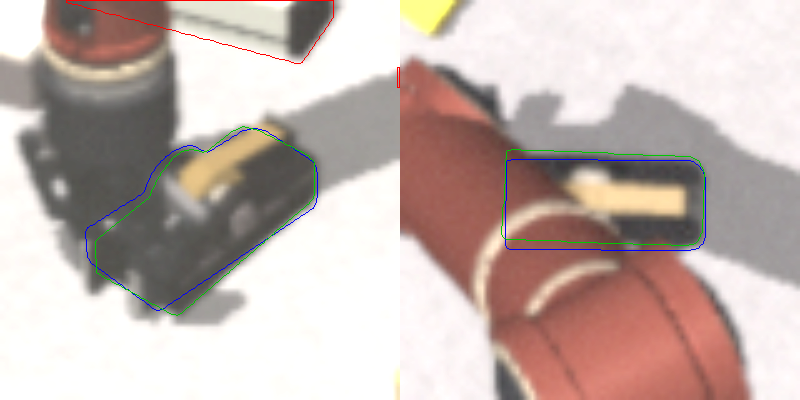

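Contact is made (3 N), and the fit implied by the tool (green) matches the visible outline: centre at rail (-204, 18), yaw -14.3°. I'll plan a straight stretch of about 47 mm, then a 200 mm radius arc onto the gap axis.

```bash
cat > plan.py <<'E'
import numpy as np
RY=np.radians(-78.7)
def rows(x,y,th,a,rho,tail,ds=5):
    # centre path in rail frame (mm), returns TCP shifts world + turn
    th0=np.radians(th); L=a+rho*abs(th0)+tail; n=int(np.ceil(L/ds)); S=np.linspace(0,L,n+1); st=np.sign(-th0)
    P=np.array([x,y],float); H=[th0]; C=[P]
    f=np.linspace(0,L,n*50+1); h=th0+st*np.clip((f-a)/rho,0,abs(th0))
    X=x+np.r_[0,np.cumsum(np.cos(h[:-1])*np.diff(f))]; Y=y+np.r_[0,np.cumsum(np.sin(h[:-1])*np.diff(f))]
    i=np.arange(0,n*50+1,50); X,Y,h=X[i],Y[i],h[i]
    T=np.c_[X-81*np.cos(h),Y-81*np.sin(h)]; R=np.array([[np.cos(RY),-np.sin(RY)],[np.sin(RY),np.cos(RY)]])
    W=(T-T[0])@R.T/1000
    return np.c_[W,np.degrees(h-h[0])],X,Y
E
python3 - <<'E'
from plan import *
W,X,Y=rows(-204,17.9,-14.3,47.4,200,0)
for k in range(0,len(W)-1,10):
    print('call',X[k].round(),Y[k].round(1)); print((W[k+1:k+11]-W[k]).round(4).tolist())
print(X[-1],Y[-1],len(W))
E
```

```text
call -204.0 17.9
[[-0.0003, -0.0049, 0.0], [-0.0005, -0.0097, 0.0], [-0.0008, -0.0146, 0.0], [-0.001, -0.0194, 0.0], [-0.0013, -0.0243, 0.0], [-0.0015, -0.0292, 0.0], [-0.0018, -0.034, 0.0], [-0.002, -0.0389, 0.0], [-0.0023, -0.0437, 0.0], [-0.0031, -0.0486, 0.3605]]
call -157.0 5.9
[[-0.0021, -0.0048, 1.394], [-0.0042, -0.0096, 2.7879], [-0.0061, -0.0145, 4.1819], [-0.0078, -0.0195, 5.5758], [-0.0095, -0.0245, 6.9698], [-0.011, -0.0295, 8.3637], [-0.0124, -0.0345, 9.7577], [-0.0137, -0.0396, 11.1516], [-0.0149, -0.0447, 12.5456], [-0.0159, -0.0499, 13.9395]]
-108.67036001502906 -0.016623816412305814 21
```

Request:
play_rows([
  [[-0.0003,-0.005,0,0,0,0,0.03],[-0.0005,-0.0097,0,0,0,0,0.03],[-0.0008,-0.0146,0,0,0,0,0.03],[-0.001,-0.0194,0,0,0,0,0.03],[-0.0013,-0.0243,0,0,0,0,0.03],[-0.0015,-0.0292,0,0,0,0,0.03],[-0.0018,-0.034,0,0,0,0,0.03],[-0.002,-0.0389,0,0,0,0,0.03],[-0.0023,-0.0437,0,0,0,0,0.03],[-0.003,-0.0486,0,0,0,0.36,0.03]],
])

```text
time: 5.57
tcp_pos: [0.5255, 0.2, 0.1769]
eef_rot: [[0.046, 0.999, 0.001], [0.999, -0.046, 0.001], [0.001, 0.001, -1.0]]
force: [0.1, 5.6, 2.9]
opening: 0.0297
```

Request:
play_rows([
  [[-0.0021,-0.0048,0,0,0,1.4,0.03],[-0.0042,-0.0096,0,0,0,2.8,0.03],[-0.0061,-0.0145,0,0,0,4.2,0.03],[-0.0078,-0.0195,0,0,0,5.6,0.03],[-0.0095,-0.0245,0,0,0,7.0,0.03],[-0.011,-0.0295,0,0,0,8.4,0.03],[-0.0124,-0.0345,0,0,0,9.8,0.03],[-0.0137,-0.0396,0,0,0,11.2,0.03],[-0.0149,-0.0447,0,0,0,12.6,0.03],[-0.0159,-0.0499,0,0,0,13.9,0.03]],
])

```text
time: 6.4
tcp_pos: [0.5088, 0.1504, 0.1769]
eef_rot: [[-0.197, 0.98, -0.001], [0.98, 0.197, 0.001], [0.001, -0.001, -1.0]]
force: [-1.2, 6.0, 4.4]
opening: 0.0299
```

```bash
python3 meas.py 4
```

```text
t 6.4 tcp [0.5088 0.1504 0.1769] head rel 0.07 F [-1.2  6.   4.4] tcp rail [-189.5   -0.6] implied centre [-108.5   -0.5]
side rail xy [-98.3  16.4] yaw -20.9 cost 0.384
top rail xy [-109.2    1.3] yaw -7.5 cost 0.527
```

View pics/o4.png

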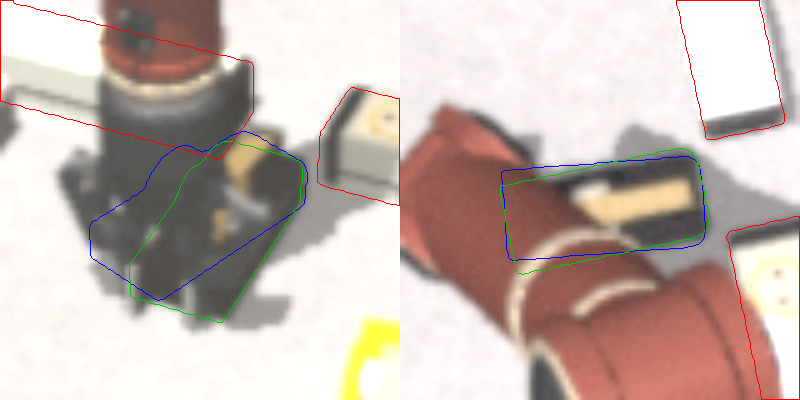

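The implied outline matches in the side view. Before the tight part I'll back off straight behind for an unobstructed check.

Request:
play_rows([
  [[-0.004,0.02,0,0,0,0,0.03],[-0.01,0.05,0,0,0,0,0.03],[-0.018,0.09,0,0,0,0,0.03],[-0.026,0.13,0,0,0,0,0.03],[-0.03,0.15,0,0,0,0,0.03],[-0.03,0.15,0,0,0,0,0.03]],
])

```text
time: 7.0
tcp_pos: [0.477, 0.3049, 0.1764]
eef_rot: [[-0.203, 0.979, -0.002], [0.979, 0.203, 0.001], [0.002, -0.002, -1.0]]
force: [0.0, 1.0, -0.7]
opening: 0.03
```

```bash
cat > meas2.py <<'E'
from fit import *
import sys
RF=np.array([.5465,-.0353,-78.7]); a=np.radians(RF[2]); Rm=np.array([[np.cos(a),-np.sin(a)],[np.sin(a),np.cos(a)]])
tag=sys.argv[1]; g=np.array([float(v) for v in sys.argv[2:5]])
w=RF[:2]+Rm@(g[:2]/1000); q0=[w[0],w[1],RF[2]+g[2]]
s=env.get_state(); print(s['time'],s['tcp_pos'],s['force'])
ims=[]; vs=[]
for n in ('side','top'):
    c=snap(n,n+tag+'.png'); m=dispmask(c,q0,13); vs.append((c,m)); q,f=fit([(c,m)],DISP,q0); print(n,'rail xy',((q[:2]-RF[:2])@Rm*1000).round(1),'yaw',round(q[2]-RF[2],1),'cost',round(f,3))
    S=5; P=proj(c,[[q[0],q[1],.02]])[0]; u,v=int(P[0])-40,int(P[1])-40
    im=cv2.convertScaleAbs(cv2.resize(c['img'][v:v+80,u:u+80],None,fx=S,fy=S),alpha=1.8,beta=20)
    for mm,col in((render(c,DISP,q),(255,0,0)),(render(c,DISP,q0),(0,200,0)),(render(c,RAILS,RF),(0,0,255))):
        mm=cv2.resize(mm[v:v+80,u:u+80],None,fx=S,fy=S); cs,_=cv2.findContours((mm>.5).astype(np.uint8),0,1); cv2.drawContours(im,cs,-1,col,1)
    ims.append(im)
q,f=fit(vs,DISP,q0); print('both',((q[:2]-RF[:2])@Rm*1000).round(1),'yaw',round(q[2]-RF[2],1),round(f,3))
cv2.imwrite('pics/o'+tag+'.png',np.hstack(ims))
E
python3 meas2.py 5 -108.5 -0.5 0
```

```text
7.0 [0.47700025 0.3049349  0.17639025] [ 0.02869591  1.04471134 -0.67804061]
side rail xy [-102.   -2.] yaw 2.3 cost 0.214
top rail xy [-109.   -4.] yaw 0.6 cost 0.172
both [-107.1   -3.7] yaw 1.3 0.415
```

View pics/o5.png

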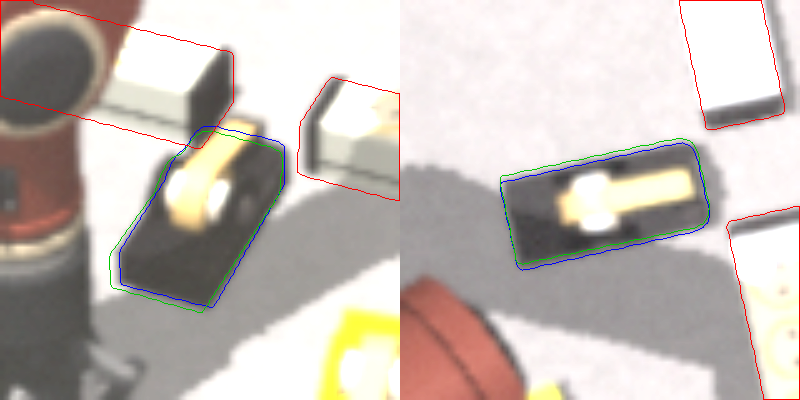

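Unobstructed, the dispenser is about straight (0.6°) but possibly 3–4 mm towards -y. I'll measure that precisely with edge profiles in the same top image.

```bash
cat > prof.py <<'E'
from fit import *
import sys
RF=np.array([.5465,-.0353,-78.7]); a=np.radians(RF[2]); Rm=np.array([[np.cos(a),-np.sin(a)],[np.sin(a),np.cos(a)]])
def edge(c,xs,y0,z,sign,span=9,horiz=False):
    t=np.arange(-span,span+.1,.5); out=[]
    g=c['img'].astype(np.float32).mean(2)
    for x in xs:
        L=np.array([[y0+v,x] if horiz else [x,y0+v] for v in t])
        W=np.c_[RF[:2]+L/1000@Rm.T,np.full(len(t),z/1000)]
        uv=proj(c,W).astype(np.float32)
        p=cv2.remap(g,uv[:,:1],uv[:,1:],cv2.INTER_LINEAR).ravel()
        d=sign*np.gradient(cv2.GaussianBlur(p.reshape(1,-1),(0,0),2).ravel()); d=np.clip(d,0,None); i=d.argmax()
        w=slice(max(i-5,0),i+6); out.append(y0+(d[w]*t[w]).sum()/max(d[w].sum(),1e-6))
    out=np.array(out); k=np.polyfit(xs,out,1); r=out-np.polyval(k,xs)
    return np.median(out).round(2),np.degrees(np.arctan(k[0])).round(2),r.std().round(2)
if __name__=='__main__':
    cc,cy=float(sys.argv[1]),float(sys.argv[2])
    c=imaging.capture('top')
    xs=np.arange(cc-62,cc+52,4.); 
    print('disp +y side',edge(c,xs,cy+31,26,1),'-y side',edge(c,xs,cy-31,0,-1))
    xr=np.arange(-20,21,4.)
    print('rail +y end',edge(c,xr,35,0,-1),'-y end',edge(c,xr,-35,42,1))
    ys=np.arange(-20,21,4.)
    print('rear',edge(c,cy+ys,cc-70,26,-1,horiz=True),'rail faces far x=-28 (top z42)',edge(c,np.arange(60,200,6.),-28,42,1,horiz=True),edge(c,np.arange(-200,-60,6.),-28,42,1,horiz=True))
E
python3 prof.py -109 -3
```

```text
disp +y side (np.float64(27.43), np.float64(-0.04), np.float64(0.68)) -y side (np.float64(-33.03), np.float64(-0.28), np.float64(1.34))
rail +y end (np.float64(34.02), np.float64(-0.99), np.float64(0.43)) -y end (np.float64(-36.49), np.float64(-0.01), np.float64(0.46))
rear (np.float64(-177.42), np.float64(-0.63), np.float64(0.64)) rail faces far x=-28 (top z42) (np.float64(-28.06), np.float64(0.02), np.float64(0.46)) (np.float64(-27.92), np.float64(0.16), np.float64(1.35))
```

Relative to the gap (whose centre reads -1.2 mm), the dispenser is about -1.6 mm off and straight to 0.3°. I'll correct with a slight 2° S-curve over the first 60 mm, then push straight through to a centre of x ≈ 113 mm.

```bash
python3 - <<'E'
import numpy as np
RY=np.radians(-78.7)
s=np.arange(0,221.6,.1); yaw=np.radians(np.interp(s,[0,14,44,58],[0,2,2,0]))
X=np.r_[0,np.cumsum(np.cos(yaw[:-1])*.1)];Y=np.r_[0,np.cumsum(np.sin(yaw[:-1])*.1)]
T=np.c_[X-81*np.cos(yaw),Y-81*np.sin(yaw)];R=np.array([[np.cos(RY),-np.sin(RY)],[np.sin(RY),np.cos(RY)]])
W=np.c_[(T-T[0])@R.T/1000,np.degrees(yaw)]
for a in (0,60,120,180):
    i=np.arange(a,min(a+61,222),5 if a==0 else 6); V=W[np.minimum(i*10,len(W)-1)]; print(a,(V-V[0])[1:].round(4).tolist())
print(Y[-1])
E
```

```text
0 [[0.0, -0.0051, 0.7143], [0.0001, -0.0102, 1.4286], [0.0004, -0.0153, 2.0], [0.0016, -0.0201, 2.0], [0.0027, -0.025, 2.0], [0.0039, -0.0299, 2.0], [0.005, -0.0347, 2.0], [0.0062, -0.0396, 2.0], [0.0075, -0.0444, 1.8571], [0.0096, -0.0491, 1.1429], [0.0117, -0.0537, 0.4286], [0.0133, -0.0585, 0.0]]
60 [[0.0012, -0.0059, 0.0], [0.0024, -0.0118, 0.0], [0.0035, -0.0177, 0.0], [0.0047, -0.0235, 0.0], [0.0059, -0.0294, 0.0], [0.0071, -0.0353, 0.0], [0.0082, -0.0412, 0.0], [0.0094, -0.0471, 0.0], [0.0106, -0.053, 0.0], [0.0118, -0.0588, 0.0]]
120 [[0.0012, -0.0059, 0.0], [0.0024, -0.0118, 0.0], [0.0035, -0.0177, 0.0], [0.0047, -0.0235, 0.0], [0.0059, -0.0294, 0.0], [0.0071, -0.0353, 0.0], [0.0082, -0.0412, 0.0], [0.0094, -0.0471, 0.0], [0.0106, -0.053, 0.0], [0.0118, -0.0588, 0.0]]
180 [[0.0012, -0.0059, 0.0], [0.0024, -0.0118, 0.0], [0.0035, -0.0177, 0.0], [0.0047, -0.0235, 0.0], [0.0059, -0.0294, 0.0], [0.0071, -0.0353, 0.0]]
1.5356274697326289
```

Request:
play_rows([
  [[0.008,-0.04,0,0,0,0,0.03],[0.016,-0.08,0,0,0,0,0.03],[0.022,-0.11,0,0,0,0,0.03],[0.026,-0.13,0,0,0,0,0.03],[0.028,-0.14,0,0,0,0,0.03],[0.029,-0.145,0,0,0,0,0.03],[0.03,-0.15,0,0,0,0,0.03],[0.03,-0.15,0,0,0,0,0.03],[0.03,-0.15,0,0,0,0,0.03]],
])

```text
time: 7.9
tcp_pos: [0.5092, 0.1514, 0.1768]
eef_rot: [[-0.196, 0.981, -0.0], [0.981, 0.196, 0.001], [0.001, 0.0, -1.0]]
force: [-1.0, 0.4, -0.2]
opening: 0.0303
```

Request:
play_rows([
  [[0,-0.0051,0,0,0,0.7,0.03],[0.0001,-0.0102,0,0,0,1.4,0.03],[0.0004,-0.0153,0,0,0,2,0.03],[0.0016,-0.0201,0,0,0,2,0.03],[0.0027,-0.025,0,0,0,2,0.03],[0.0039,-0.0299,0,0,0,2,0.03],[0.005,-0.0347,0,0,0,2,0.03],[0.0062,-0.0396,0,0,0,2,0.03],[0.0075,-0.0444,0,0,0,1.9,0.03],[0.0096,-0.0491,0,0,0,1.1,0.03],[0.0117,-0.0537,0,0,0,0.4,0.03],[0.0133,-0.0585,0,0,0,0,0.03]],
])

```text
time: 8.9
tcp_pos: [0.523, 0.0917, 0.1769]
eef_rot: [[-0.194, 0.981, 0.0], [0.981, 0.194, 0.001], [0.001, 0.001, -1.0]]
force: [-0.4, 4.2, 2.7]
opening: 0.0298
```

```bash
python3 meas.py 6; python3 prof.py -48 -1.5
```

```text
t 8.9 tcp [0.523  0.0917 0.1769] head rel -0.09 F [-0.4  4.2  2.7] tcp rail [-129.1    1.8] implied centre [-48.1   1.7]
side rail xy [-38.9  12.5] yaw -27.6 cost 0.367
top rail xy [-53.3  10.1] yaw -3.3 cost 0.516
disp +y side (np.float64(29.53), np.float64(-2.4), np.float64(4.28)) -y side (np.float64(-34.25), np.float64(-0.96), np.float64(5.92))
rail +y end (np.float64(34.26), np.float64(-1.97), np.float64(0.62)) -y end (np.float64(-37.73), np.float64(-2.28), np.float64(3.67))
rear (np.float64(-121.22), np.float64(2.33), np.float64(4.32)) rail faces far x=-28 (top z42) (np.float64(-28.09), np.float64(0.06), np.float64(0.63)) (np.float64(-27.75), np.float64(1.87), np.float64(4.12))
```

View pics/o6.png

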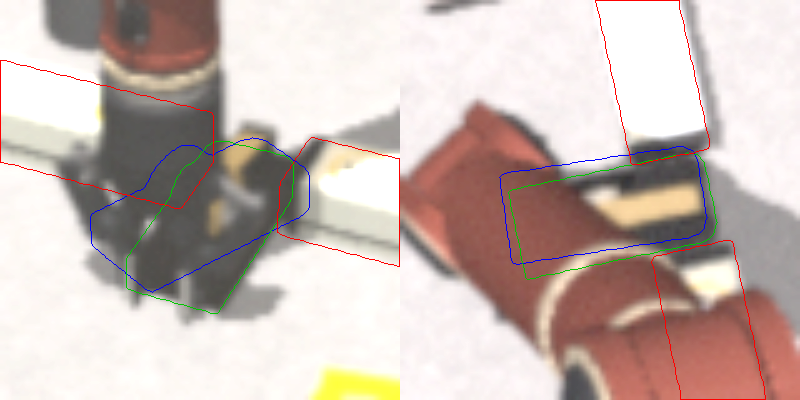

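The nose is inside the gap (top view px ~(700,150–240) of the overlay), side clearance looks even, and the push force is 4 N with no jam. Continuing straight.

Request:
play_rows([
  [[0.0012,-0.0059,0,0,0,0,0.03],[0.0024,-0.0118,0,0,0,0,0.03],[0.0035,-0.0177,0,0,0,0,0.03],[0.0047,-0.0235,0,0,0,0,0.03],[0.0059,-0.0294,0,0,0,0,0.03]],
])

```text
time: 9.47
tcp_pos: [0.5286, 0.0619, 0.1767]
eef_rot: [[-0.195, 0.981, -0.0], [0.981, 0.195, 0.0], [0.0, -0.0, -1.0]]
force: [-1.9, 4.2, 2.0]
opening: 0.0304
```

Request:
play_rows([
  [[0.0012,-0.0059,0,0,0,0,0.03],[0.0024,-0.0118,0,0,0,0,0.03],[0.0035,-0.0177,0,0,0,0,0.03],[0.0047,-0.0235,0,0,0,0,0.03],[0.0059,-0.0294,0,0,0,0,0.03]],
])

```text
time: 9.88
tcp_pos: [0.5346, 0.0324, 0.1767]
eef_rot: [[-0.195, 0.981, -0.0], [0.981, 0.195, 0.0], [0.0, -0.0, -1.0]]
force: [-0.6, 5.1, 1.6]
opening: 0.0301
```

Request:
play_rows([
  [[0.0012,-0.0059,0,0,0,0,0.03],[0.0024,-0.0118,0,0,0,0,0.03],[0.0035,-0.0177,0,0,0,0,0.03],[0.0047,-0.0235,0,0,0,0,0.03],[0.0059,-0.0294,0,0,0,0,0.03]],
])

```text
time: 10.3
tcp_pos: [0.5405, 0.003, 0.1767]
eef_rot: [[-0.195, 0.981, -0.0], [0.981, 0.195, 0.0], [0.0, -0.0, -1.0]]
force: [-0.6, 5.5, 2.0]
opening: 0.03
```

```bash
python3 meas.py 7
```

```text
t 10.3 tcp [0.5405 0.003  0.1767] head rel -0.07 F [-0.6  5.5  2. ] tcp rail [-38.7   1.6] implied centre [42.3  1.5]
side rail xy [49.9 16. ] yaw -17.6 cost 0.375
top rail xy [31.7 -1.3] yaw -1.1 cost 0.444
```

View pics/o7.png

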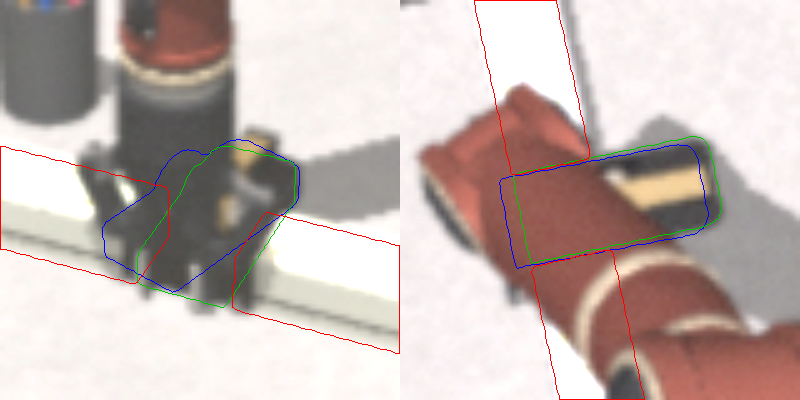

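Everything is still straight (the force stays at 5 N). The wrist view suggests the outer finger links are about ±37–43 mm wide at roughly rail-top height, so before they enter the gap I'll back off 5 mm, narrow the fingers to 12 mm and raise by 8 mm.

Request:
play_rows([
  [[-0.001,0.005,0,0,0,0,0.03],[-0.0012,0.006,0.004,0,0,0,0.012],[-0.0012,0.006,0.008,0,0,0,0.012],[-0.0012,0.006,0.008,0,0,0,0.012],[-0.0012,0.006,0.008,0,0,0,0.012],[-0.0012,0.006,0.008,0,0,0,0.012]],
])

```text
time: 10.9
tcp_pos: [0.5393, 0.0093, 0.1848]
eef_rot: [[-0.195, 0.981, -0.0], [0.981, 0.195, -0.001], [-0.001, -0.0, -1.0]]
force: [-0.3, -0.8, 0.6]
opening: 0.012
```

```bash
python3 - <<'E'
from h import *
s=env.get_state();print(s['tcp_pos'],s['force'],s['opening'])
w=snap('wrist','w8.png')
M=np.array(w['tool_from_camera']);K,d=cam(w); C=np.linalg.inv(M)
f=lambda P:cv2.projectPoints(np.array([P]),cv2.Rodrigues(C[:3,:3])[0],C[:3,3],K,d)[0].ravel().round(0)
print([f([.011,.011,z]) for z in(.16,.165,.17,.175)], [f([.011,.03,z]) for z in (.11,.12,.13,.14)])
cv2.imwrite('pics/w8b.png',cv2.convertScaleAbs(w['img'],alpha=1.8,beta=20))
E
```

```text
[0.5392646  0.00930316 0.1847728 ] [-0.27249976 -0.84585212  0.62304949] 0.012012834925825878
[array([352., 258.]), array([351., 253.]), array([350., 248.]), array([350., 243.])] [array([427., 339.]), array([418., 318.]), array([411., 299.]), array([405., 284.])]
```

No more pictures, so I'll go on by numbers. Tip height is about 14 mm; advancing in short pushes while watching the force.

Request:
play_rows([
  [[0.0006,-0.003,0,0,0,0,0.012],[0.0012,-0.006,0,0,0,0,0.012],[0.002,-0.01,0,0,0,0,0.012],[0.003,-0.015,0,0,0,0,0.012],[0.004,-0.02,0,0,0,0,0.012]],
])

```text
time: 11.37
tcp_pos: [0.5431, -0.0097, 0.1846]
eef_rot: [[-0.196, 0.981, -0.0], [0.981, 0.196, 0.002], [0.002, 0.0, -1.0]]
force: [-0.9, 2.8, 0.5]
opening: 0.0118
```

Request:
play_rows([
  [[0.001,-0.005,0,0,0,0,0.012],[0.002,-0.01,0,0,0,0,0.012],[0.003,-0.015,0,0,0,0,0.012],[0.004,-0.02,0,0,0,0,0.012],[0.005,-0.025,0,0,0,0,0.012]],
])

```text
time: 11.78
tcp_pos: [0.5483, -0.0361, 0.1846]
eef_rot: [[-0.195, 0.981, -0.0], [0.981, 0.195, 0.0], [0.0, -0.0, -1.0]]
force: [-0.4, 2.7, -0.3]
opening: 0.0122
```

```bash
python3 meas.py 9; python3 prof.py 82 -1.5
```

```text
t 11.7833 tcp [ 0.5483 -0.0361  0.1846] head rel -0.08 F [-0.4  2.7 -0.3] tcp rail [1.1 1.6] implied centre [82.1  1.5]
side rail xy [89.9 12.7] yaw -14.8 cost 0.373
top rail xy [75.7 -0.4] yaw -1.4 cost 0.447
disp +y side (np.float64(29.48), np.float64(-1.02), np.float64(3.24)) -y side (np.float64(-29.96), np.float64(-0.77), np.float64(4.46))
rail +y end (np.float64(34.92), np.float64(-0.8), np.float64(4.13)) -y end (np.float64(-36.04), np.float64(8.06), np.float64(3.72))
rear (np.float64(12.97), np.float64(1.06), np.float64(4.29)) rail faces far x=-28 (top z42) (np.float64(-28.05), np.float64(0.26), np.float64(0.79)) (np.float64(-27.92), np.float64(0.15), np.float64(0.38))
```

Smooth, at 3 N. There are 31 mm to go to a centre of x ≈ 113.

Request:
play_rows([
  [[0.001,-0.005,0,0,0,0,0.012],[0.002,-0.01,0,0,0,0,0.012],[0.003,-0.015,0,0,0,0,0.012],[0.004,-0.02,0,0,0,0,0.012],[0.005,-0.025,0,0,0,0,0.012],[0.0058,-0.029,0,0,0,0,0.012],[0.006,-0.03,0,0,0,0,0.012],[0.006,-0.03,0,0,0,0,0.012]],
])

```text
time: 12.6
tcp_pos: [0.5545, -0.0663, 0.1848]
eef_rot: [[-0.194, 0.981, 0.0], [0.981, 0.194, -0.001], [-0.001, 0.0, -1.0]]
force: [-0.2, 1.4, 0.9]
opening: 0.0122
```

Request:
play_rows([
  [[-0.001,0.005,0,0,0,0,0.012],[-0.003,0.015,0,0,0,0,0.012],[-0.006,0.03,0,0,0,0,0.012],[-0.01,0.05,0,0,0,0,0.012],[-0.015,0.075,0,0,0,0,0.012],[-0.02,0.1,0.0,0,0,0,0.012],[-0.022,0.11,0.03,0,0,0,0.012],[-0.022,0.12,0.07,0,0,0,0.012],[-0.022,0.15,0.1,0,0,0,0.012],[-0.022,0.19,0.13,0,0,0,0.012],[-0.022,0.22,0.15,0,0,0,0.012],[-0.022,0.24,0.15,0,0,0,0.012]],
])

```text
time: 13.6
tcp_pos: [0.5322, 0.1796, 0.34]
eef_rot: [[-0.198, 0.98, 0.009], [0.98, 0.198, 0.005], [0.003, 0.01, -1.0]]
force: [0.6, 1.0, -0.3]
opening: 0.0119
```

```bash
python3 meas2.py 10 113 0 0; python3 prof.py 113 -1.2
python3 - <<'E'
from h import *
import pickle
# anything else moved? compare first and last top/side pictures
for n in('top','side'):
    a=cv2.imread(f'pics/{n}0.png').astype(int);b=cv2.imread(f'pics/{n}10.png').astype(int)
    m=(np.abs(a-b).max(2)>40).astype(np.uint8); k,_,st,_=cv2.connectedComponentsWithStats(m)
    print(n,[tuple(s) for s in st[1:].tolist() if s[4]>12])
E
```

```text
13.6 [0.53219696 0.17955862 0.33997642] [ 0.57465342  0.9609595  -0.25269772]
side rail xy [119.2   0.8] yaw 0.9 cost 0.248
top rail xy [111.9  -0.9] yaw -0.7 cost 0.192
both [114.4  -1.1] yaw 1.0 0.458
disp +y side (np.float64(29.34), np.float64(-0.29), np.float64(0.63)) -y side (np.float64(-32.1), np.float64(-0.29), np.float64(0.91))
rail +y end (np.float64(34.03), np.float64(-0.33), np.float64(0.56)) -y end (np.float64(-36.52), np.float64(-0.07), np.float64(0.42))
rear (np.float64(40.48), np.float64(1.78), np.float64(0.65)) rail faces far x=-28 (top z42) (np.float64(-28.07), np.float64(0.27), np.float64(0.47)) (np.float64(-27.87), np.float64(1.0), np.float64(2.58))
top [(240, 164, 176, 165, 11623), (292, 194, 4, 4, 14), (352, 258, 244, 142, 14962), (319, 336, 33, 17, 277), (308, 351, 11, 8, 36), (338, 358, 4, 11, 16), (310, 364, 9, 24, 98), (321, 365, 16, 7, 25), (346, 368, 6, 4, 14), (338, 371, 8, 13, 22), (320, 386, 26, 8, 157)]
side [(275, 0, 220, 198, 7512), (486, 0, 77, 190, 6136), (341, 71, 11, 5, 14), (319, 77, 31, 14, 50), (321, 87, 18, 9, 33), (479, 113, 7, 5, 24), (271, 120, 45, 84, 1577), (499, 171, 9, 3, 19), (274, 173, 133, 95, 2730), (401, 190, 76, 67, 1638), (486, 191, 1, 13, 13), (488, 192, 8, 9, 53), (477, 199, 6, 13, 45), (519, 198, 17, 55, 226), (487, 203, 8, 4, 17), (498, 204, 21, 35, 107), (491, 207, 10, 2, 15), (479, 210, 16, 15, 109), (496, 210, 16, 10, 103), (492, 235, 15, 4, 36)]
```

The rear face is at x = 40.5 mm, about 12 mm beyond the rails. The dispenser is centred and straight, and the arm is clear. Handing in.

```bash
python3 -c "
from bench import env
print(env.sign_off())"
```

```text
the job is handed in; nothing more can be done
None
```

The dispenser is through the gap, standing upright just beyond the rails and in front of the gap. I pushed it from behind with the fingertips, cutter end first, at about 3–6 N. The job was handed in at about 14 s with the arm raised clear.

- **Position:** in the final top view the rear face is at rail x of about 40 mm, some 12 mm past the rails' far side. The dispenser sits within about 0.2 mm of the gap's centre line and is turned less than 1°.
- **Cameras disagree:** the side-camera fit put the dispenser about 7 mm farther on in x (119 against 112 mm). It was the poorer fit, and by either value the dispenser is fully past the rails.
- **Mid-push fits:** while the arm hid the dispenser, the automatic fits were unreliable. There I relied on the tool pose, the visible outline and the force.
- **Finger change:** before the fingers entered the gap I backed off 5 mm, narrowed them to 12 mm and raised them 8 mm. The outer finger links had looked close to the rail tops. The picture limit was reached then, so I checked the rest by numbers only.
- **Other objects:** comparing the first and last images, I put the changes down to the dispenser, the arm and its shadow. The arm and shadow cover part of the desk in both images, so anything under them could not be compared.

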